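# Rack the tray and load it with the dried beakers

## Robot

A 6-joint arm with a two-finger parallel gripper is mounted at the origin on the work surface. World frame = base frame: x ahead of the robot, y to its left, z up, the work surface at z = 0. Lengths are in m, angles in rad, forces in N, time in s.
With the tool pointing down it reaches from about 0.375 to 0.975 m from the base axis. Payload 3.8 kg.
Tool frame: the origin (TCP) lies on the centre line of the jaws, within the pads' length; the fingertips stand 14 mm ahead of it and the grasp point (between the pads) lies 5 mm behind it; z points along the fingers, y is the line along which they close (so a half turn about z gives the same grasp; the last joint's range is limited). The gripper opens to 85 mm and grips with 20 to 120 N. Pads are 22 mm wide; open, the fingers measure 114 mm over their backs; the gripper's body (76 mm by 85 mm) begins 54 mm behind the grasp point. The pads swing forward as they close: fully open they stand 13 mm farther back than shut.
Start: joints at [-1.308, 0.264, 1.604, -0, 1.274, -0.037], TCP at [0.199, -0.645, 0.245] pointing down, gripper open.
Joint ranges: [-2.63, 2.63], [-0.94, 2.18], [0.31, 2.57], [-1.31, 4.45], [0, 2.66], [-2.55, 2.55]. Speed limits (rad/s): [2.57, 2.57, 3.14, 3.14, 3.14, 3.14].

## Interface

Orientations are given as a rotation vector (axis times angle).
In Python, from workcell import bot, eyes, spot_in gives the robot as it stands.
- The arm moves only by the tool carry_out, never from a script. Its argument "series" is text: rows parted by semicolons, each of 4 numbers parted by spaces: the shift along the world's x, y, z in m, then the turn about the world's z in degrees. In form: tx ty tz roll; .... A call has 1 to 20 rows; each row shifts and turns the commanded pose from where the row before left it; what a row does not reach is not made up. A row lasts 1/8 s, in which the tool goes at most 62.5 mm and 10.7 degrees, less where a joint would pass 70% of its speed; a pose out of reach is approached as far as the arm can. A call is refused whole if a number of a shift passes 0.0625 or a number of a turn 10.7, either way. A call with a gripper value outside its range is refused whole. "jaw" is the gripper command: -1 is shut, 1 is fully open, values between are in proportion, set as the call begins (left out, the last holds). The fingers move at their own pace and stop on an object; "grip_force" is the grip in N (left out, the last holds). Time passes only in rows, so rows that do not move let the fingers close. It gives the time, the measured TCP pose, the force, the opening and the grip force at its end, in the units of the state.
- bot.read_state(): the state, without advancing time (a new reading comes with each control period).
- eyes.read_camera(name): name is "side" or "top"; returns (picture, depth): 420x560x3 uint8, blue, green, red; 420x560 float32, m along the optical axis (not along the pixel's ray), 0 where there is no reading.
- eyes.get_calibration(name): a dict with "K" (3x3 intrinsics, pixels), "position" and "rotation" of the camera in the world. Camera axes: x right, y down, z forward; pixel columns grow to the right and rows downward; lengths in m; the calibration is good to about 2 mm. A picture is of the moment at which its call begins. get_calibration takes no time and is no camera call.
- bot.finish_job(): hands the job in; it is judged then, once.
Trained networks look in the newest picture that a camera, given by its name, has taken for a name from the list of things; names that differ only in an ending like _2 or _b are one class to them, and where a whole thing is asked for, a point or a joint stands for the part that bears it (a point fixed in the world has none). Each returns a list of dicts, best first, with "score" (0 to 1); they miss things now and then, are a little off and sometimes report something else, mostly with a low value. They report only what shows in the picture. A call takes as long as a camera call. They do not tell look-alikes from the thing itself.
- spot_in(camera, target): "rect" ([centre column, centre row, width, height] in pixels, round what is visible of it).
The state is a dict: "time": time; "q": joint angles; "joint_vel": joint speeds; "joint_torque": joint torques, N m; "tool_pos": TCP position; "tcp_rot": TCP orientation; "wrist_force": force on the tool from outside, world axes, zero at the start; "torque": the same for the moment, N m; "width": opening from 0.0 (shut) to 1.0 (fully open); "grip_force": force on a finger pad.
Only numpy, scipy, OpenCV 4.12 (cv2) and the standard library are available. Lean on these libraries where they do the work, as an engineer would, in place of code of your own. Each camera call takes 0.05 s, during which the arm holds its last target. There are 200 camera calls.

## Task

First slide the empty tray fully home onto the lower pair of rails of the rack and let go of it. Then lift every beaker that hangs on the drying stand off its peg and stand it, mouth down as it hangs, on the floor of that tray; the beakers are thin, so grip them gently and set them down without dropping them. Leave the narrow measuring tubes on their pegs and the bottle and jar where they are, and see that the tray is still fully home at the end.

Things in the scene. Friction and masses are not known exactly. Their poses are not given: they have to be found in the camera images.
- tray_handle (a point): Centre of the black handle bar of the loose aluminium tray (180 mm along its x, 190 mm along y, rim 18 mm high, about 0.35 kg; starts on the bench). The bar runs along the tray's y over its middle: 112 mm long, 12 mm wide and high, centre 54 mm above the tray's underside, on a leg at each end. Axes are the tray's, z up.
- tray_floor (a point): Middle of the tray's inner floor, 4 mm above its underside, 50 mm below the bar's centre; axes are the tray's. There is room for two beakers on each side of the bar, at x = +-42 mm and y = +-45 mm from here.
- rack: Fixed grey rack, 200 x 200 mm, 112 mm high; origin at the centre of its underside. Open on top and at its -y end, stops at its +y end. Two side walls 190 mm apart (inner faces x = +-95 mm) carry two pairs of steel ledge rails along y: lower pair, 16 mm deep, top at 46 mm; upper pair, 12 mm deep (166 mm free between), underside at 94 and top at 100 mm. The tray passes only along y.
- rack_home (a point): Point at the height of the tops of the rack's LOWER rails, midway between the walls, 95 mm from the stops; axes are the rack's. When the tray is fully home the middle of its underside lies here (tray_floor 4 mm above) and its y lies along the rack's y, either way round.
- stand: Fixed grey drying stand, base 280 (x) x 160 (y) x 12 mm, origin at the centre of its underside. Six upright steel pegs, 12 mm thick with a flat 28 mm cap on top at 131 mm, at x = -95, 0, +95 and y = +-47.5 mm from the origin.
- beaker1_mid (a point): Centre (half-way up) of a thin plastic beaker, 58 mm across (lip 62), 100 mm high, 3 mm wall, about 0.07 kg; z points to its closed end. It hangs upside down on a peg of the stand, its base on the peg's cap, mouth 35 and top 135 mm above the bench; lift it 100 mm to clear the peg. A grip of 20 to 40 N is ample; over 60 N crushes it. May be absent.
- beaker2_mid (a point): Centre (half-way up) of a thin plastic beaker, 58 mm across (lip 62), 100 mm high, 3 mm wall, about 0.07 kg; z points to its closed end. It hangs upside down on a peg of the stand, its base on the peg's cap, mouth 35 and top 135 mm above the bench; lift it 100 mm to clear the peg. A grip of 20 to 40 N is ample; over 60 N crushes it. May be absent.
- beaker3_mid (a point): Centre (half-way up) of a thin plastic beaker, 58 mm across (lip 62), 100 mm high, 3 mm wall, about 0.07 kg; z points to its closed end. It hangs upside down on a peg of the stand, its base on the peg's cap, mouth 35 and top 135 mm above the bench; lift it 100 mm to clear the peg. A grip of 20 to 40 N is ample; over 60 N crushes it. May be absent.
- beaker4_mid (a point): Centre (half-way up) of a thin plastic beaker, 58 mm across (lip 62), 100 mm high, 3 mm wall, about 0.07 kg; z points to its closed end. It hangs upside down on a peg of the stand, its base on the peg's cap, mouth 35 and top 135 mm above the bench; lift it 100 mm to clear the peg. A grip of 20 to 40 N is ample; over 60 N crushes it. May be absent.
- tube1_mid (a point): Centre of a narrow white measuring tube, 42 mm in diameter, 110 mm high, hanging upside down on a peg of the same stand, top at 135 mm. Not wanted; stays on its peg.
- tube2_mid (a point): Centre of a narrow white measuring tube, 42 mm in diameter, 110 mm high, hanging upside down on a peg of the same stand, top at 135 mm. Not wanted; stays on its peg.
- bottle_mid (a point): Centre of an amber bottle, 64 mm in diameter, 150 mm high (more with its cap); a bystander.
- jar_mid (a point): Centre of a jar, 70 mm in diameter, 90 mm high; a bystander.
Things that resemble listed ones, but are neither listed nor needed, are in the scene too. Leave any green or turquoise look-alike of the part that bears beaker2_mid alone.

How it is judged:
On the way:
1. the tray lies fully home on the lower rails and is released, with all the beakers still at the drying stand (x of tray_floor in the frame of rack_home between -0.009 and 0.009 m and y of tray_floor in the frame of rack_home between -0.008 and 0.012 m and z of tray_floor in the frame of rack_home between -0.002 and 0.01 m and angle between tray_floor's own z axis and vertical below 0.05 rad and angle between the y axis of tray_floor and the y axis of rack_home, either way round below 0.1 rad and contact force between tray and the fingers below 0.5 N and horizontal distance between each of beaker1_mid, beaker2_mid, beaker3_mid, beaker4_mid and stand below 0.19 m), for 0.2 s.
At the end, for the whole second after the job is handed in: The tray lies level on the lower rails, within 8 mm of the stops and within 9 mm sideways; every beaker present stands mouth down on the tray's floor (within 6 mm in height, 0.1 rad of upright), inside the rim, at rest; the tubes are within 30 mm of where they hung (x of tray_floor in the frame of rack_home between -0.009 and 0.009 m and y of tray_floor in the frame of rack_home between -0.008 and 0.012 m and z of tray_floor in the frame of rack_home between -0.002 and 0.01 m and angle between tray_floor's own z axis and vertical below 0.05 rad and angle between the y axis of tray_floor and the y axis of rack_home, either way round below 0.1 rad and x of beaker1_mid in the frame of tray_floor between -0.065 and 0.065 m and y of beaker1_mid in the frame of tray_floor between -0.07 and 0.07 m and z of beaker1_mid in the frame of tray_floor between 0.044 and 0.056 m and angle between each of beaker1_mid, beaker2_mid, beaker3_mid, beaker4_mid's own z axis and vertical below 0.1 rad and linear speed of each of beaker1, beaker2, beaker3, beaker4, tray below 0.02 m/s and x of beaker2_mid in the frame of tray_floor between -0.065 and 0.065 m and y of beaker2_mid in the frame of tray_floor between -0.07 and 0.07 m and z of beaker2_mid in the frame of tray_floor between 0.044 and 0.056 m and x of beaker3_mid in the frame of tray_floor between -0.065 and 0.065 m and y of beaker3_mid in the frame of tray_floor between -0.07 and 0.07 m and z of beaker3_mid in the frame of tray_floor between 0.044 and 0.056 m and x of beaker4_mid in the frame of tray_floor between -0.065 and 0.065 m and y of beaker4_mid in the frame of tray_floor between -0.07 and 0.07 m and z of beaker4_mid in the frame of tray_floor between 0.044 and 0.056 m and distance of each of tube1_mid, tube2_mid from where it was at the start of the episode below 0.03 m); the robot touches nothing.
It fails at once if a beaker is gripped too hard (over 120 N in all, both fingers together) (contact force between any of beaker1, beaker2, beaker3, beaker4 and the fingers above 120 N).
It fails at once if a beaker is dropped into the tray from more than about 30 mm (it falls there faster than 0.8 m/s) ((distance between beaker1_mid and tray_floor below 0.13 m and linear speed of beaker1 above 0.8 m/s) or (distance between beaker2_mid and tray_floor below 0.13 m and linear speed of beaker2 above 0.8 m/s) or (distance between beaker3_mid and tray_floor below 0.13 m and linear speed of beaker3 above 0.8 m/s) or (distance between beaker4_mid and tray_floor below 0.13 m and linear speed of beaker4 above 0.8 m/s)).
It fails at once if a measuring tube, the bottle or the jar is displaced by more than 30 mm (distance of any of tube1_mid, tube2_mid, bottle_mid, jar_mid from where it was at the start of the episode above 0.03 m).
Of beaker1, beaker2, beaker3, beaker4 only 3 to 4 are there at a start; the rules pass over those that are not, and their reading is None.
At some moment in a run one of tray may be knocked a few centimetres aside while the robot is not near it.
It also fails if it takes over 210 s, if anything falls off the work surface, if the arm or the gripper's body presses on something with over 40 N, if the wrist force passes 120 N, or if a joint passes its speed limit or range.

## Working session

There is one attempt and no reset: what is moved stays moved. The work goes in short steps, Python scripts to look and compute and a tool call to move; the robot and the scene stay as the last step left them, time stands still between calls to the robot, and variables do not carry over. Pictures are saved under pics/ and viewed, at most 14 in all, crops included, and the job is handed in when it is done.

Besides the shell and the picture viewer there is one more tool, called after "Call:" in YAML: its name, and indented under it one key for each argument. carry_out: Moves the arm, as the interface text tells. Its arguments: {"type":"object","properties":{"series":{"type":"string"},"jaw":{"type":"number"},"grip_force":{"type":"number"}},"required":["series"]}

```bash
mkdir -p pics; cat > h.py <<'E'
import numpy as np, cv2
from workcell import bot, eyes, spot_in
def cloud(name):
    im,d=eyes.read_camera(name); c=eyes.get_calibration(name); K=np.array(c["K"])
    v,u=np.indices(d.shape); P=np.stack([(u-K[0,2])/K[0,0]*d,(v-K[1,2])/K[1,1]*d,d],-1)
    W=P@np.array(c["rotation"]).T+np.array(c["position"]); W[d==0]=np.nan
    return im,d,W
E
python3 - <<'E'
from h import *
for n in ("top","side"):
    im,d,W=cloud(n); cv2.imwrite(f"pics/{n}0.png",im); np.save(f"{n}0.npy",W)
    c=eyes.get_calibration(n); print(n,c["position"],np.round(c["rotation"],2).tolist(),c["K"])
    for t in ("tray_handle","rack","stand","beaker1_mid","tube1_mid","bottle_mid","jar_mid"):
        print(t,[(np.round(r["rect"]).tolist(),round(r["score"],2)) for r in spot_in(n,t)])
s=bot.read_state();print(s["tool_pos"],s["tcp_rot"],s["width"],s["time"])
E
```

```text
Traceback (most recent call last):
  File "h.py", line 6, in cloud
    W=P@np.array(c["rotation"]).T+np.array(c["position"]); W[d==0]=np.nan
      ~~~~~~~~~~~~~~~~~~~~~~~~~~~^~~~~~~~~~~~~~~~~~~~~~~~
ValueError: operands could not be broadcast together with shapes (420,560) (3,)
```

```bash
sed -i 's/P@np.array(c\["rotation"\]).T/P@cv2.Rodrigues(np.array(c["rotation"],float))[0].T/' h.py
python3 - <<'E'
from h import *
for n in ("top","side"):
    im,d,W=cloud(n); cv2.imwrite(f"pics/{n}0.png",im); np.save(f"{n}0.npy",W)
    c=eyes.get_calibration(n); print(n,c["position"],c["rotation"],c["K"])
    for t in ("tray_handle","rack","stand","beaker1_mid","tube1_mid","bottle_mid","jar_mid"):
        print(t,[(np.round(r["rect"]).tolist(),round(r["score"],2)) for r in spot_in(n,t)])
s=bot.read_state();print(s["tool_pos"],s["tcp_rot"],s["width"],s["time"])
E
```

```text
top [ 0.44819988 -0.04039101  1.2409491 ] [-2.18087194  2.15661179 -0.16442827] [[445.89816101   0.         272.99736575]
 [  0.         445.89816101 207.37114143]
 [  0.           0.           1.        ]]
tray_handle [([242.0, 223.0, 69.0, 66.0], 0.92)]
rack [([128.0, 221.0, 96.0, 79.0], 0.81), ([239.0, 144.0, 25.0, 34.0], 0.24)]
stand []
beaker1_mid [([332.0, 287.0, 29.0, 28.0], 0.65)]
tube1_mid [([332.0, 249.0, 22.0, 12.0], 0.58)]
bottle_mid [([241.0, 145.0, 24.0, 32.0], 0.57)]
jar_mid [([282.0, 160.0, 26.0, 30.0], 0.6)]
side [0.46939469 0.80773099 0.73890082] [-0.20264219  2.74263782 -1.36726437] [[478.50769127   0.         284.38507696]
 [  0.         478.50769127 208.08300249]
 [  0.           0.           1.        ]]
tray_handle [([298.0, 256.0, 90.0, 67.0], 0.85)]
rack [([277.0, 350.0, 140.0, 135.0], 0.61), ([337.0, 189.0, 111.0, 45.0], 0.27)]
stand [([336.0, 189.0, 110.0, 47.0], 0.66)]
beaker1_mid [([377.0, 177.0, 30.0, 41.0], 0.68)]
tube1_mid [([340.0, 172.0, 17.0, 47.0], 0.84)]
bottle_mid [([204.0, 229.0, 27.0, 70.0], 0.75)]
jar_mid [([232.0, 209.0, 32.0, 44.0], 0.74)]
[ 0.19935654 -0.64489854  0.24533963] [3.10626813e+00 4.69199497e-01 2.67990857e-05] 1.0005459696339545 0.85
```

View pics/top0.png

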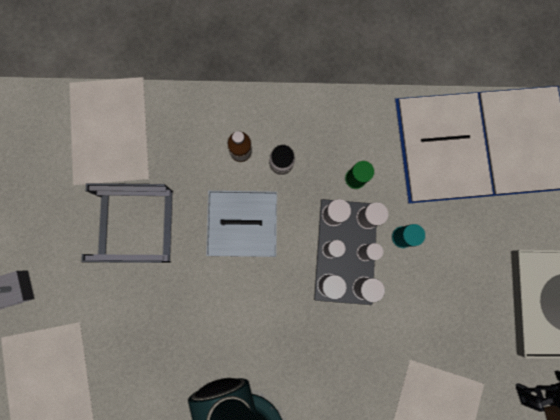

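View pics/side0.png

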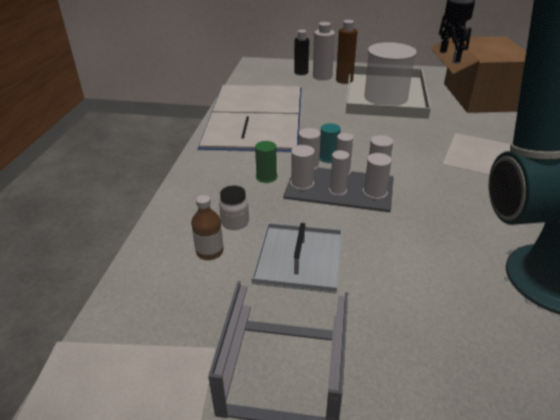

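```bash
cat > a.py <<'E'
from h import *
def rect(P):
    (c,s,a)=cv2.minAreaRect((P[:,:2]*1000).astype(np.float32)); return np.round(c,1),np.round(s,1),round(a,2),len(P)
def clusters(W,lo,hi,box,minn=8,pix=None):
    x0,x1,y0,y1=box
    m=(W[...,2]>lo)&(W[...,2]<hi)&(W[...,0]>x0)&(W[...,0]<x1)&(W[...,1]>y0)&(W[...,1]<y1)
    n,l=cv2.connectedComponents(m.astype(np.uint8))
    for k in range(1,n):
        P=W[l==k]
        if len(P)>=minn: print(*rect(P),"z",np.round(np.nanmedian(P[:,2]),4),"mean",np.round(P.mean(0),3))
E
python3 - <<'E'
from a import *
T=np.load("top0.npy");S=np.load("side0.npy")
for n,W in (("top",T),("side",S)):
    print(n);
    print("beakers/tubes");clusters(W,.12,.16,(.2,.62,-.4,-.05))
    print("handle");clusters(W,.047,.075,(.3,.5,-.03,.17),5)
    print("tray rim");clusters(W,.011,.03,(.25,.55,-.08,.2))
    for lo,hi in((.105,.125),(.09,.105),(.085,.105),(.035,.055),(.008,.03)):
        print("rack",lo);clusters(W,lo,hi,(.25,.65,.2,.6))
    print("stand");clusters(W,.008,.02,(.2,.62,-.4,-.05),20)
E
```

```text
top
beakers/tubes
[ 582.1 -232.6] [56.  56.5] 16.4 424 z 0.1353 mean [ 0.582 -0.232  0.135]
[ 575.4 -327.4] [55.9 57.1] 26.51 439 z 0.1351 mean [ 0.575 -0.326  0.135]
[ 488.2 -225.4] [39.9 39.8] 46.54 232 z 0.1348 mean [ 0.488 -0.225  0.135]
[ 481.1 -320.3] [40.9 40.5] 22.93 241 z 0.1349 mean [ 0.481 -0.32   0.134]
[ 393.5 -218.6] [56.6 56.1] 78.73 451 z 0.135 mean [ 0.394 -0.218  0.135]
[ 386.4 -313.6] [56.4 56.8] 41.26 461 z 0.1352 mean [ 0.387 -0.313  0.135]
handle
tray rim
[508.2  16.2] [189.7  80.3] 89.74 145 z 0.0177 mean [0.489 0.021 0.018]
rack 0.105
[645.9 310.3] [ 20.4 200. ] 5.21 202 z 0.111 mean [0.644 0.327 0.111]
[453.9 309.2] [199.8  17.6] 87.1 182 z 0.1114 mean [0.451 0.318 0.111]
rack 0.09
[637.2 309. ] [ 16.1 198.6] 1.31 414 z 0.0998 mean [0.637 0.306 0.1  ]
[459.4 307.3] [197.3  15. ] 88.65 384 z 0.0996 mean [0.459 0.305 0.1  ]
rack 0.085
[637.2 309. ] [ 16.1 198.6] 1.31 417 z 0.0998 mean [0.637 0.306 0.099]
[459.4 307.3] [197.3  15. ] 88.65 387 z 0.0996 mean [0.459 0.306 0.099]
rack 0.035
[632.9 308.6] [ 19.3 199.3] 3.21 363 z 0.0456 mean [0.633 0.31  0.046]
[459.
[... 1485 characters left out ...]
 0.0982 mean [0.459 0.313 0.098]
[636.5 411.1] [21.   6.8] 12.88 108 z 0.0949 mean [0.636 0.411 0.095]
[458.3 410.2] [ 3.6 20.7] 89.61 110 z 0.0947 mean [0.458 0.411 0.095]
rack 0.035
[636.5 312.3] [201.6  21.3] 89.68 917 z 0.0441 mean [0.634 0.318 0.044]
[466.9 287.3] [  4.4 151.6] 0.18 194 z 0.0441 mean [0.467 0.293 0.044]
[458.  410.7] [20.3  3.6] 3.83 82 z 0.0468 mean [0.459 0.411 0.046]
rack 0.008
[636.6 411.1] [21.1  5.9] 9.73 96 z 0.0195 mean [0.636 0.411 0.019]
stand
[ 481.5 -267.6] [163.  272.7] 85.8 1599 z 0.0097 mean [ 0.477 -0.247  0.01 ]
[594.3 -74.1] [48.6 10.2] 3.06 69 z 0.0133 mean [ 0.594 -0.075  0.013]
[509.7 -74.3] [23.1 90. ] 76.28 124 z 0.0137 mean [ 0.511 -0.074  0.013]
```

```bash
python3 -c "
import cv2
a=cv2.imread('pics/side0.png')[270:420,190:370];b=cv2.imread('pics/top0.png')[170:275,70:290]
a=cv2.resize(a,None,fx=2.2,fy=2.2,interpolation=2);b=cv2.resize(b,None,fx=1.8,fy=1.8,interpolation=2)
import numpy as np
o=np.zeros((340,800,3),np.uint8);o[:a.shape[0],:a.shape[1]]=a;o[:b.shape[0],400:400+b.shape[1]]=b
cv2.imwrite('pics/c0.png',np.clip(o*1.6,0,255).astype(np.uint8))"
```

```text
(no output)
```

View pics/c0.png

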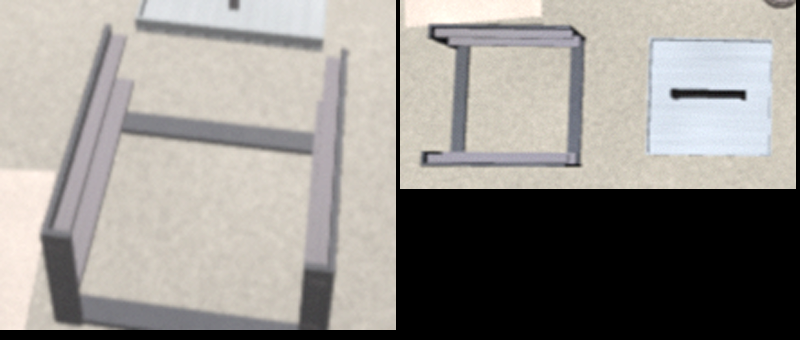

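```bash
python3 - <<'E'
from a import *
for n in ("top","side"):
    W=np.load(n+"0.npy"); print(n)
    print("tray floor+rim");clusters(W,-.004 if n=="side" else .001,.03,(.38,.63,-.06,.15),50)
    print("handle");clusters(W,.04,.08,(.4,.6,-.08,.15),5)
    # rack rails top at z~.1 : inner edges per y slice; lower rails too
    for lo,hi in((.094,.104),(.040,.05)):
        m=(W[...,2]>lo)&(W[...,2]<hi)
        for y in np.arange(.225,.40,.04):
            P=W[m&(abs(W[...,1]-y)<.01)]
            A=P[(P[:,0]>.6)&(P[:,0]<.66)];B=P[(P[:,0]>.43)&(P[:,0]<.5)]
            if len(A) and len(B): print(lo,round(y,3),"inner",np.round([B[:,0].max(),A[:,0].min()],4),"mid",round((B[:,0].max()+A[:,0].min())/2,4))
    m=(W[...,2]>.03)&(W[...,2]<.115)&(W[...,0]>.43)&(W[...,0]<.67)&(W[...,1]>.15)&(W[...,1]<.5)
    P=W[m]
    for a,b in((.6,.67),(.43,.5)):
        Q=P[(P[:,0]>a)&(P[:,0]<b)]; print("y range",np.percentile(Q[:,1],[.3,1,99,99.7]).round(4))
E
```

```text
top
tray floor+rim
[537.9  39. ] [183.6 196.1] 0.43 3154 z 0.0042 mean [0.545 0.029 0.005]
[429.1  55.5] [41.4 24.7] 15.74 57 z 0.0022 mean [0.429 0.057 0.003]
[418.2 -32.7] [40.7 32.9] 0.68 56 z 0.0022 mean [ 0.417 -0.036  0.003]
handle
[557.   15.4] [ 11.2 109. ] 0.66 197 z 0.06 mean [0.557 0.013 0.059]
0.094 0.225 inner [0.4646 0.6312] mid 0.5479
0.094 0.265 inner [0.4641 0.6324] mid 0.5483
0.094 0.305 inner [0.4637 0.6317] mid 0.5477
0.094 0.345 inner [0.4633 0.6314] mid 0.5474
0.094 0.385 inner [0.463  0.6308] mid 0.5469
0.04 0.225 inner [0.468  0.6285] mid 0.5483
0.04 0.265 inner [0.4677 0.6276] mid 0.5476
0.04 0.305 inner [0.4673 0.6271] mid 0.5472
0.04 0.345 inner [0.4669 0.6266] mid 0.5467
0.04 0.385 inner [0.4665 0.6262] mid 0.5463
y range [0.2098 0.2099 0.4077 0.4088]
y range [0.2088 0.2094 0.4069 0.4077]
side
tray floor+rim
[505.1  45.1] [250.  209.8] 0.06 7207 z 0.0001 mean [0.505 0.054 0.001]
handle
[557.8  18. ] [115.8  11.9] 89.73 231 z 0.0575 mean [0.557 0.028 0.056]
0.094 0.225 inner [0.4652 0.6308] mid 0.548
0.094 0.265 inner [0.4651 0.6306] mid 0.5479
0.094 0.305 inner [0.465  0.6306] mid 0.5478
0.094 0.345 inner [0.4649 0.6307] mid 0.5478
0.094 0.385 inner [0.4648 0.6305] mid 0.5476
0.04 0.225 inner [0.4693 0.6272] mid 0.5482
0.04 0.265 inner [0.4692 0.6267] mid 0.548
0.04 0.305 inner [0.469  0.6264] mid 0.5477
0.04 0.345 inner [0.4687 0.6264] mid 0.5476
0.04 0.385 inner [0.4688 0.6265] mid 0.5477
y range [0.2117 0.2139 0.4124 0.4129]
y range [0.2117 0.2138 0.4117 0.412 ]
```

Call:
carry_out:
  series: "0.03 0.055 0.002 10.4; 0.03 0.055 0 10.4; 0.03 0.055 0 10.4; 0.03 0.055 0 10.4; 0.03 0.055 0 10.4; 0.03 0.055 0 10.4; 0.03 0.055 0 10.4; 0.03 0.055 0 0; 0.03 0.055 0 0; 0.03 0.055 0 0; 0.03 0.055 0 0; 0.028 0.0565 0 0; 0 0 -0.03 0; 0 0 -0.03 0; 0 0 0 0"
  jaw: 1
  grip_force: 60

```text
time: 2.72
tool_pos: [0.554, 0.015, 0.1845]
tcp_rot: [-2.218, -2.219, 0.007]
wrist_force: [-0.8, -0.5, -1.2]
width: 0.998
grip_force: 0.0
```

```bash
python3 - <<'E'
from a import *
s=bot.read_state();print(s["q"])
for n in ("side","top"):
    im,d,W=cloud(n); print(n); clusters(W,.04,.075,(.4,.7,-.08,.15),5)
E
```

```text
[-1.78282066e-02  8.72608305e-02  1.92602301e+00 -3.30182287e-05
  1.13442373e+00 -1.80735471e-02]
side
[557.6  17.5] [114.4  12. ] 89.99 227 z 0.0572 mean [0.557 0.027 0.056]
top
```

Call:
carry_out:
  series: "0 0 -0.045 0; 0 0 -0.045 0; 0 0 -0.03 0; 0 0 -0.0155 0; 0 0 0 0; 0 0 0 0"

```text
time: 3.58
tool_pos: [0.5581, 0.0145, 0.0537]
tcp_rot: [2.22, 2.219, 0.004]
wrist_force: [-0.5, 0.3, -0.3]
width: 0.999
grip_force: 0.0
```

Call:
carry_out:
  series: "0 0.001 -0.004 0; 0 0 0 0; 0 0 0 0; 0 0 0 0; 0 0 0 0; 0 0 0 0; 0 0 0 0"
  jaw: -1
  grip_force: 80

```text
time: 4.45
tool_pos: [0.5568, 0.0157, 0.0482]
tcp_rot: [2.222, 2.221, 0.001]
wrist_force: [0.5, -0.2, 3.9]
width: 0.122
grip_force: 78.7
```

Call:
carry_out:
  series: "0 0 0.02 0; 0 0 0.02 0; 0 0 0.02 0; 0 0 0 0; 0 0 0 0"

```text
time: 5.08
tool_pos: [0.5549, 0.0156, 0.1061]
tcp_rot: [-2.22, -2.22, 0.003]
wrist_force: [-0.3, 0.4, -3.7]
width: 0.124
grip_force: 78.5
```

```bash
python3 - <<'E'
from a import *
s=bot.read_state();print(s["tool_pos"],s["tcp_rot"],s["grip_force"],s["width"],s["wrist_force"])
W={}
for n in ("side","top"):
    im,d,w=cloud(n); W[n]=w; print(n); cv2.imwrite(f"pics/{n}1.png",im)
    print("tray rim");clusters(w,.055,.09,(.4,.7,-.1,.15),20)
    for y in (-.04,-.02,0,.02,.04,.06,.08):
        P=w[(abs(w[...,1]-y)<.008)&(w[...,2]>.045)&(w[...,2]<.088)&(w[...,0]>.4)&(w[...,0]<.7)]
        if len(P): print(y,P[:,0].min().round(4),P[:,0].max().round(4),P[P[:,0].argmin(),2].round(4),P[P[:,0].argmax(),2].round(4))
E
```

```text
[0.55490172 0.0156143  0.10612024] [-2.22049322 -2.2195429   0.00317486] 78.48950386047363 0.12447114923927884 [-0.34710177  0.36915729 -3.70108753]
side
tray rim
[555.   17.7] [180.3 196.5] 0.0 4653 z 0.0601 mean [0.554 0.03  0.062]
-0.04 0.465 0.6448 0.0716 0.0731
-0.02 0.466 0.6443 0.0735 0.0743
0 0.4649 0.6443 0.0705 0.0724
0.02 0.466 0.6445 0.0728 0.0734
0.04 0.4649 0.644 0.0735 0.0745
0.06 0.4661 0.6446 0.0737 0.0739
0.08 0.465 0.6451 0.0737 0.0726
top
tray rim
[554.8 -61.6] [179.7  34.2] 0.45 769 z 0.0623 mean [ 0.544 -0.065  0.064]
[506.5  48.1] [123.9  82.5] 89.38 1193 z 0.0618 mean [0.501 0.054 0.062]
-0.04 0.4649 0.5389 0.0801 0.062
-0.02 0.4883 0.5384 0.0635 0.0631
0 0.4648 0.541 0.0597 0.0621
0.02 0.4668 0.496 0.0748 0.0616
0.04 0.4666 0.5351 0.0767 0.0622
0.06 0.4664 0.5457 0.0767 0.0589
0.08 0.4662 0.5482 0.0765 0.0596
```

Call:
carry_out:
  series: "-0.007 0.02 -0.004 0; 0 0.03 0 0; 0 0.03 0 0; 0 0.01 0 0; 0 0 0 0; 0 0 0 0"

```text
time: 5.92
tool_pos: [0.549, 0.1052, 0.1034]
tcp_rot: [-2.222, -2.221, 0.001]
wrist_force: [0.2, -0.3, -3.8]
width: 0.122
grip_force: 78.5
```

```bash
python3 - <<'E'
from a import *
s=bot.read_state();print(s["tool_pos"],s["wrist_force"])
im,d,w=cloud("side")
for y in (.03,.06,.09,.12,.15):
        P=w[(abs(w[...,1]-y)<.008)&(w[...,2]>.045)&(w[...,2]<.088)&(w[...,0]>.4)&(w[...,0]<.7)]
        print(y,P[:,0].min().round(4),P[:,0].max().round(4),((P[:,0].min()+P[:,0].max())/2).round(4),P[:,2].max().round(4))
E
```

```text
[0.5489574  0.10517531 0.10344536] [ 0.22818317 -0.33049366 -3.75590132]
0.03 0.4592 0.6381 0.5486 0.0726
0.06 0.4596 0.6388 0.5492 0.0729
0.09 0.4589 0.6388 0.5488 0.0733
0.12 0.459 0.6387 0.5488 0.0741
0.15 0.4591 0.6395 0.5493 0.0862
```

Call:
carry_out:
  series: "-0.001 0.02 0 0; 0 0.025 0 0; 0 0.025 0 0; 0 0.025 0 0; 0 0.025 0 0; 0 0.025 0 0; 0 0.025 0 0; 0 0.015 0 0; 0 0.01 0 0; 0 0.004 0 0; 0 0 0 0; 0 0 0 0"

```text
time: 7.48
tool_pos: [0.5483, 0.304, 0.1037]
tcp_rot: [2.223, 2.22, -0.001]
wrist_force: [-0.8, 0.3, -3.7]
width: 0.125
grip_force: 78.5
```

Lower onto the rails, then gently push towards the stops.

Call:
carry_out:
  series: "0 0 -0.004 0; 0 0 -0.003 0; 0 0 -0.002 0; 0 0 0 0; 0 0.002 0 0; 0 0.002 0 0; 0 0 0 0; 0 0 0 0"

```text
time: 8.48
tool_pos: [0.5483, 0.3087, 0.0948]
tcp_rot: [2.222, 2.221, -0.0]
wrist_force: [-0.2, 0.4, -4.2]
width: 0.124
grip_force: 78.5
```

```bash
python3 - <<'E'
from a import *
s=bot.read_state();print(s["tool_pos"],s["wrist_force"])
for n in ("side","top"):
    im,d,w=cloud(n); print(n); cv2.imwrite(f"pics/{n}2.png",im)
    print("tray");clusters(w,.04,.075,(.4,.7,.15,.45),60)
    for x in (.49,.52,.58,.61):
        P=w[(abs(w[...,0]-x)<.008)&(w[...,2]>.035)&(w[...,2]<.08)&(w[...,1]>.15)&(w[...,1]<.45)]
        if len(P): print(x,np.round([P[:,1].min(),P[:,1].max(),np.median(P[:,2])],4))
E
```

```text
[0.54826858 0.3086966  0.09478145] [-0.21005014  0.36413591 -4.17028054]
side
tray
[547.1 313.6] [199.6 199.2] 89.85 8357 z 0.049 mean [0.549 0.337 0.05 ]
0.49 [0.2156 0.4066 0.0488]
0.52 [0.2164 0.4063 0.0488]
0.58 [0.2588 0.4068 0.0489]
0.61 [0.2354 0.4068 0.0489]
top
tray
[543.1 283.3] [197.9 162.4] 4.45 2716 z 0.0505 mean [0.551 0.269 0.051]
[497.2 396.8] [14.8 58.2] 88.06 107 z 0.0551 mean [0.503 0.399 0.056]
0.49 [0.2131 0.4032 0.0506]
0.52 [0.2134 0.4035 0.051 ]
0.58 [0.2132 0.3204 0.0504]
0.61 [0.213  0.3654 0.0505]
```

Call:
carry_out:
  series: "0 0 -0.001 0; 0 0.001 -0.001 0; 0 0 0 0; 0 0 0 0"

```text
time: 9.07
tool_pos: [0.5484, 0.3087, 0.0942]
tcp_rot: [2.221, 2.22, -0.002]
wrist_force: [-3.8, -4.9, 6.5]
width: 0.126
grip_force: 79.9
```

Call:
carry_out:
  series: "0 0 0 0; 0 0 0 0; 0 0 0 0; 0 0 0 0; 0 0 0.03 0; 0 0 0.05 0; 0 0 0.0625 0; 0 0 0.03 0; 0 -0.06 0 0; 0 -0.06 0 0; 0 -0.06 0 0;0 0 0 0"
  jaw: 0.3

```text
time: 10.58
tool_pos: [0.5482, 0.126, 0.2654]
tcp_rot: [2.227, 2.215, -0.001]
wrist_force: [-0.5, 0.9, 0.6]
width: 0.652
grip_force: 0.0
```

```bash
cat > t.py <<'E'
from a import *
s=bot.read_state();print(s["tool_pos"],s["tcp_rot"],s["time"],s["q"][5])
for n in ("side","top"):
    im,d,w=cloud(n); print(n); cv2.imwrite(f"pics/{n}_{s['time']:.1f}.png",im)
    print("handle");clusters(w,.08,.115,(.52,.58,.2,.42),15)
    for y in (.24,.31,.37):
        P=w[(abs(w[...,1]-y)<.008)&(w[...,2]>.0565)&(w[...,2]<.07)&(w[...,0]>.4)&(w[...,0]<.7)]
        if len(P):print("rimx",y,P[:,0].min().round(4),P[:,0].max().round(4))
    for x in (.49,.52,.58,.61):
        P=w[(abs(w[...,0]-x)<.008)&(w[...,2]>.035)&(w[...,2]<.08)&(w[...,1]>.15)&(w[...,1]<.45)]
        if len(P): print(x,np.round([P[:,1].min(),P[:,1].max(),np.median(P[:,2])],4))
    print("tops"); clusters(w,.12,.16,(.3,.65,-.38,-.15),60)
E
python3 t.py
```

```text
[0.54822876 0.1260057  0.26536654] [ 2.22692206e+00  2.21476585e+00 -9.54535988e-04] 10.575 0.1880341003602537
side
handle
[548.6 310.4] [114.8  12.4] 89.82 501 z 0.1037 mean [0.548 0.32  0.102]
rimx 0.24 0.6348 0.6382
rimx 0.31 0.6351 0.6385
rimx 0.37 0.544 0.6384
0.49 [0.2152 0.4066 0.0483]
0.52 [0.2143 0.4067 0.0484]
0.58 [0.214  0.4066 0.0484]
0.61 [0.2157 0.4067 0.0484]
tops
[ 481.  -316.5] [45.2 41.2] 72.53 150 z 0.1317 mean [ 0.48  -0.313  0.13 ]
[ 386.4 -308.5] [56.7 56. ] 13.53 280 z 0.1316 mean [ 0.387 -0.304  0.13 ]
[ 478.1 -221.3] [45.5 20.9] 80.37 100 z 0.1316 mean [ 0.479 -0.216  0.13 ]
[ 392.3 -215.5] [59.3 57.3] 51.3 331 z 0.1319 mean [ 0.394 -0.209  0.13 ]
top
handle
[548.5 359.8] [10.4  8.5] 0.55 17 z 0.1052 mean [0.548 0.36  0.105]
[544.8 274.4] [ 9.3 46.5] 7.85 59 z 0.1045 mean [0.546 0.267 0.102]
0.49 [0.2134 0.4043 0.05  ]
0.52 [0.2133 0.4029 0.0498]
0.58 [0.3883 0.4043 0.0516]
0.61 [0.3995 0.4034 0.0617]
tops
[ 582.6 -232.5] [54.8 57.4] 46.12 420 z 0.1349 mean [ 0.582 -0.232  0.135]
[ 575.3 -327.1] [55.8 58.2] 26.87 436 z 0.1348 mean [ 0.575 -0.326  0.134]
[ 488.2 -225.5] [40.1 40.3] 58.16 232 z 0.1346 mean [ 0.488 -0.225  0.134]
[ 481.8 -320.6] [39.8 42.3] 0.84 242 z 0.1348 mean [ 0.481 -0.319  0.134]
[ 393.8 -219.2] [57.3 55.9] 89.99 450 z 0.1349 mean [ 0.394 -0.219  0.135]
[ 387.3 -313.7] [55.8 56.2] 1.2 462 z 0.1351 mean [ 0.387 -0.313  0.135]
```

Call:
carry_out:
  series: "-0.017 -0.038 0 -10; -0.017 -0.038 0 -10; -0.017 -0.038 0 -10; -0.017 -0.038 0 -10; -0.017 -0.038 0 -10; -0.017 -0.038 0 -10; -0.017 -0.038 0 -10; -0.017 -0.038 0 -10; -0.018 -0.04 0 -10; 0 0 -0.03 0; 0 0 -0.03 0; 0 0 -0.03 0; 0 0 0 0; 0 0 0 0"
  jaw: 0.85
  grip_force: 30

```text
time: 12.42
tool_pos: [0.3955, -0.2141, 0.1763]
tcp_rot: [3.141, 0.002, 0.002]
wrist_force: [-0.1, -0.6, 1.4]
width: 0.931
grip_force: 0.0
```

Call:
carry_out:
  series: "0 -0.002 -0.03 0; 0 0 -0.03 0; 0 0 -0.014 0; 0 0 0 0"

```text
time: 12.92
tool_pos: [0.3945, -0.2162, 0.1014]
tcp_rot: [-3.141, 0.0, 0.001]
wrist_force: [0.1, 0.4, 0.8]
width: 0.927
grip_force: 0.0
```

Call:
carry_out:
  series: "0 0 0 0; 0 0 0 0; 0 0 0 0; 0 0 0 0; 0 0 0 0"
  jaw: -1
  grip_force: 30

```text
time: 13.55
tool_pos: [0.3957, -0.2172, 0.103]
tcp_rot: [3.14, -0.001, 0.005]
wrist_force: [0.3, -0.4, 6.2]
width: 0.658
grip_force: 32.6
```

Call:
carry_out:
  series: "0 0 0.02 0; 0 0 0.04 0; 0 0 0.05 0; 0 0 0.035 0; 0 0 0 0; 0.01 0.04 0 0; 0.011 0.048 0 0; 0.011 0.048 0 0; 0.011 0.048 0 0; 0.011 0.048 0 0; 0.011 0.048 0 0; 0.011 0.048 0 0; 0.011 0.048 0 0; 0.011 0.048 0 0; 0.012 0.045 0 0; 0 0.01 0 0; 0 0 0 0; 0 0 0 0"

```text
time: 15.8
tool_pos: [0.5036, 0.2613, 0.2454]
tcp_rot: [3.14, -0.002, -0.002]
wrist_force: [-1.4, -0.1, -1.6]
width: 0.655
grip_force: 32.5
```

```bash
cat > v.py <<'E'
from a import *
import sys
s=bot.read_state();print(s["tool_pos"],s["tcp_rot"],s["time"],s["width"],s["grip_force"],s["wrist_force"])
im,d,w=cloud("side"); cv2.imwrite(f"pics/s_{s['time']:.1f}.png",im)
# white thing below the gripper: points above the rails
lo,hi=float(sys.argv[1]),float(sys.argv[2])
clusters(w,lo,hi,(.46,.64,.2,.42),30)
print("handle");clusters(w,.085,.11,(.54,.56,.2,.42),15)
E
python3 v.py .13 .25
```

```text
[0.50364173 0.26128535 0.24537663] [ 3.14035803e+00 -1.89783424e-03 -2.36167750e-03] 15.8 0.6545761425841642 32.47379770647967 [-1.37834801 -0.08004933 -1.63961926]
[500.4 280. ] [61.4 49.3] 1.57 1248 z 0.21 mean [0.499 0.285 0.211]
handle
[548.4 311.5] [112.3  12.6] 89.77 483 z 0.1038 mean [0.548 0.319 0.103]
```

Call:
carry_out:
  series: "0.001 0 -0.04 0; 0 0 -0.04 0; 0 0 -0.025 0; 0 0 -0.012 0; 0 0 -0.005 0; 0 0 -0.003 0; 0 0 -0.002 0; 0 0 0 0; 0 0 0 0"

```text
time: 16.98
tool_pos: [0.5056, 0.2628, 0.1198]
tcp_rot: [-3.141, 0.0, -0.001]
wrist_force: [0.0, -0.7, -0.4]
width: 0.654
grip_force: 32.5
```

Call:
carry_out:
  series: "0 0 -0.001 0; 0 0 -0.001 0; 0 0 -0.001 0; 0 0 0 0; 0 0 0 0"

```text
time: 17.6
tool_pos: [0.5056, 0.2628, 0.1181]
tcp_rot: [-3.141, 0.001, -0.001]
wrist_force: [-3.4, -2.3, 9.7]
width: 0.661
grip_force: 33.0
```

Call:
carry_out:
  series: "0 0 0 0; 0 0 0 0; 0 0 0 0; 0 0 0.03 0; 0 0 0.045 0; 0 0 0.05 0; -0.01 -0.04 0 0; -0.01 -0.05 0 0; -0.01 -0.05 0 0; -0.01 -0.05 0 0; -0.01 -0.05 0 0; -0.01 -0.05 0 0; -0.01 -0.05 0 0; -0.01 -0.05 0 0; -0.01 -0.05 0 0; -0.01 -0.05 0 0; -0.01 -0.05 -0.02 0; -0.008 -0.035 -0.03 0; 0 0 -0.02 0; 0 0 0 0"
  jaw: 0.75

```text
time: 20.1
tool_pos: [0.3857, -0.3116, 0.169]
tcp_rot: [-3.138, 0.002, 0.006]
wrist_force: [0.5, -0.0, 0.8]
width: 0.874
grip_force: 0.0
```

```bash
python3 v.py .12 .17; python3 -c "
from a import *
im,d,w=cloud('top');clusters(w,.12,.17,(.46,.64,.2,.42),30)"
```

```text
[ 0.38568618 -0.31162732  0.16900896] [-3.13817029e+00  2.49088048e-03  5.77771334e-03] 20.1 0.873962888715282 0.0 [ 0.49603354 -0.0083194   0.81722036]
[503.3 265. ] [57.2 58.3] 20.01 1090 z 0.1474 mean [0.502 0.273 0.143]
handle
[548.6 311.2] [112.3  12.3] 89.78 482 z 0.1038 mean [0.548 0.32  0.103]
[503.2 261.6] [56.  57.1] 0.5 508 z 0.1493 mean [0.503 0.26  0.148]
```

Beaker A stands in place (503, 263). Grasp B.

Call:
carry_out:
  series: "0.001 -0.001 -0.03 0; 0 0 -0.03 0; 0 0 -0.007 0; 0 0 0 0"

```text
time: 20.7
tool_pos: [0.3889, -0.3134, 0.1051]
tcp_rot: [3.141, 0.001, 0.001]
wrist_force: [-0.0, -0.4, 0.2]
width: 0.874
grip_force: 0.0
```

Call:
carry_out:
  series: "0 0 0 0; 0 0 0 0; 0 0 0 0; 0 0 0 0; 0 0 0 0"
  jaw: -1
  grip_force: 30

```text
time: 21.32
tool_pos: [0.3895, -0.3141, 0.1063]
tcp_rot: [3.14, -0.001, 0.004]
wrist_force: [-1.3, 1.6, 6.2]
width: 0.681
grip_force: 32.2
```

Call:
carry_out:
  series: "0 0 0.02 0; 0 0 0.04 0; 0 0 0.05 0; 0 0 0.035 0; 0.004 0.02 0 0; 0.009 0.05 0 0; 0.009 0.05 0 0; 0.009 0.05 0 0; 0.009 0.05 0 0; 0.009 0.05 0 0; 0.009 0.05 0 0; 0.009 0.05 0 0; 0.009 0.05 0 0; 0.009 0.05 0 0; 0.009 0.05 0 0; 0.009 0.05 0 0; 0.009 0.05 0 0; 0.003 0.04 0 0; 0 0.009 0 0; 0 0 0 0"

```text
time: 23.82
tool_pos: [0.5019, 0.3557, 0.2477]
tcp_rot: [3.14, 0.002, -0.004]
wrist_force: [0.0, -0.3, -1.2]
width: 0.681
grip_force: 32.7
```

```bash
python3 v.py .16 .25
```

```text
[0.50194955 0.35570348 0.24767224] [ 3.13972970e+00  1.80965571e-03 -3.60516521e-03] 23.825 0.6811126149701682 32.72705219686031 [ 0.03521519 -0.30484089 -1.20961978]
[497.1 374.3] [60.2 49.8] 4.55 1362 z 0.2079 mean [0.496 0.378 0.209]
handle
[548.5 310.8] [113.6  12.2] 89.88 485 z 0.1037 mean [0.548 0.319 0.103]
```

Call:
carry_out:
  series: "0.006 0 -0.02 0; 0 0 -0.045 0; 0 0 -0.035 0; 0 0 -0.015 0; 0 0 -0.005 0; 0 0 -0.004 0; 0 0 -0.002 0; 0 0 0 0; 0 0 0 0"

```text
time: 25.0
tool_pos: [0.5096, 0.356, 0.124]
tcp_rot: [-3.141, 0.0, -0.002]
wrist_force: [0.2, 0.1, -0.7]
width: 0.679
grip_force: 32.7
```

Call:
carry_out:
  series: "0 0 -0.001 0; 0 0 -0.001 0; 0 0 -0.001 0; 0 0 -0.001 0; 0 0 0 0; 0 0 0 0"

```text
time: 25.75
tool_pos: [0.5097, 0.3557, 0.1215]
tcp_rot: [-3.141, 0.001, -0.002]
wrist_force: [-3.4, -1.9, 10.2]
width: 0.679
grip_force: 33.5
```

Call:
carry_out:
  series: "0 0 0 0; 0 0 0 0; 0 0 0 0; 0 0 0.03 0; 0 0 0.045 0; 0 0 0.05 0; 0.006 -0.04 0 0; 0.006 -0.05 0 0; 0.006 -0.05 0 0; 0.006 -0.05 0 0; 0.006 -0.05 0 0; 0.006 -0.05 0 0; 0.006 -0.05 0 0; 0.006 -0.05 0 0; 0.006 -0.05 0 0; 0.006 -0.05 0 0; 0.006 -0.05 0 0; 0.007 -0.047 -0.03 0; 0 0 -0.04 0; 0 0 0 0"
  jaw: 0.75

```text
time: 28.25
tool_pos: [0.5791, -0.2307, 0.1696]
tcp_rot: [-3.138, 0.003, 0.013]
wrist_force: [-0.4, 0.6, -0.0]
width: 0.88
grip_force: 0.0
```

```bash
python3 v.py .12 .17; python3 -c "
from a import *
im,d,w=cloud('top');clusters(w,.12,.17,(.46,.64,.2,.42),30);print();clusters(w,.12,.14,(.35,.64,-.37,-.15),30)"
```

```text
[ 0.57909259 -0.23069379  0.16959836] [-3.13763672e+00  2.64344860e-03  1.33154413e-02] 28.25 0.8799865462984923 0.0 [-0.37160527  0.60749716 -0.00305647]
[502.8 265.3] [56.3 59.2] 3.92 1091 z 0.1474 mean [0.502 0.273 0.143]
[506.6 356.9] [57.1 58.1] 17.0 1366 z 0.1477 mean [0.506 0.363 0.144]
handle
[548.6 311.5] [112.   12.3] 89.74 483 z 0.1039 mean [0.548 0.319 0.103]
[507.2 352.7] [56.2 57. ] 22.15 534 z 0.1492 mean [0.507 0.35  0.147]
[503.1 261.9] [55.9 57. ] 1.52 507 z 0.1493 mean [0.503 0.26  0.148]

[ 564.2 -328.6] [34.2 52.8] 16.46 233 z 0.1349 mean [ 0.564 -0.326  0.135]
[ 558.5 -239.2] [15.5 14. ] 62.25 30 z 0.1358 mean [ 0.56  -0.239  0.135]
[ 498.2 -232.9] [31.5 15.4] 70.11 72 z 0.1356 mean [ 0.498 -0.232  0.135]
[ 482.7 -317.9] [35.2 41.8] 58.75 223 z 0.1349 mean [ 0.482 -0.318  0.134]
```

Call:
carry_out:
  series: "0.001 -0.001 -0.03 0; 0 0 -0.03 0; 0 0 -0.007 0; 0 0 0 0"

```text
time: 28.85
tool_pos: [0.5842, -0.2322, 0.1088]
tcp_rot: [3.141, 0.001, 0.003]
wrist_force: [-0.9, -0.6, 0.6]
width: 0.877
grip_force: 0.0
```

Call:
carry_out:
  series: "0 0 0 0; 0 0 0 0; 0 0 0 0; 0 0 0 0; 0 0 0 0"
  jaw: -1
  grip_force: 30

```text
time: 29.48
tool_pos: [0.5849, -0.2328, 0.1098]
tcp_rot: [3.14, -0.001, 0.006]
wrist_force: [0.5, 1.1, 6.4]
width: 0.67
grip_force: 32.3
```

Call:
carry_out:
  series: "0 0 0.02 0; 0 0 0.04 0; 0 0 0.05 0; 0 0 0.035 0; 0.001 0.03 0 0; 0.001 0.05 0 0; 0.001 0.05 0 0; 0.001 0.05 0 0; 0.001 0.05 0 0; 0.001 0.05 0 0; 0.001 0.05 0 0; 0.001 0.05 0 0; 0.001 0.05 0 0; 0.001 0.04 0 0; 0 0.024 0 0; 0 0 0 0; 0 0 0 0"

```text
time: 31.6
tool_pos: [0.5933, 0.2606, 0.2524]
tcp_rot: [3.141, -0.001, -0.0]
wrist_force: [-0.2, -1.4, -0.7]
width: 0.662
grip_force: 32.2
```

```bash
python3 v.py .16 .25
```

```text
[0.59332274 0.26064038 0.25244354] [ 3.14076692e+00 -1.33694183e-03 -1.49565441e-04] 31.6 0.6619722634480177 32.213225853047334 [-0.17276036 -1.41845786 -0.67684266]
[586.5 276.2] [60.8 48.6] 14.26 1214 z 0.2103 mean [0.585 0.283 0.211]
handle
[548.6 311. ] [113.6  12.1] 89.88 483 z 0.1039 mean [0.548 0.32  0.103]
```

Call:
carry_out:
  series: "0.004 0 -0.02 0; 0 0 -0.045 0; 0 0 -0.035 0; 0 0 -0.015 0; 0 0 -0.005 0; 0 0 -0.004 0; 0 0 -0.002 0; 0 0 0 0; 0 0 0 0"

```text
time: 32.78
tool_pos: [0.5977, 0.2619, 0.1271]
tcp_rot: [-3.141, 0.0, -0.002]
wrist_force: [-0.4, -0.1, -0.3]
width: 0.663
grip_force: 32.2
```

Call:
carry_out:
  series: "0 0 -0.001 0; 0 0 0 0"

```text
time: 33.02
tool_pos: [0.5972, 0.2617, 0.1253]
tcp_rot: [3.142, -0.001, -0.0]
wrist_force: [0.1, 0.2, -0.6]
width: 0.666
grip_force: 32.2
```

Call:
carry_out:
  series: "0 0 -0.001 0; 0 0 -0.001 0; 0 0 -0.001 0; 0 0 0 0; 0 0 0 0"

```text
time: 33.65
tool_pos: [0.5976, 0.2617, 0.1248]
tcp_rot: [-3.141, 0.001, -0.002]
wrist_force: [-4.5, -1.1, 10.2]
width: 0.669
grip_force: 33.1
```

Call:
carry_out:
  series: "0 0 0 0; 0 0 0 0; 0 0 0 0; 0 0 0.03 0; 0 0 0.045 0; 0 0 0.05 0; -0.002 -0.04 0 0; -0.002 -0.05 0 0; -0.002 -0.05 0 0; -0.002 -0.05 0 0; -0.002 -0.05 0 0; -0.002 -0.05 0 0; -0.002 -0.05 0 0; -0.002 -0.05 0 0; -0.002 -0.05 0 0; -0.002 -0.05 0 0; -0.001 -0.05 0 0; -0.001 -0.048 -0.03 0; 0 0 -0.045 0; 0 0 0 0"
  jaw: 0.75

```text
time: 36.15
tool_pos: [0.5718, -0.3251, 0.1668]
tcp_rot: [-3.136, 0.003, 0.014]
wrist_force: [-0.4, 1.5, -0.2]
width: 0.872
grip_force: 0.0
```

```bash
python3 v.py .12 .17
```

```text
[ 0.57184109 -0.32506819  0.16680906] [-3.13586159e+00  2.67369404e-03  1.39429263e-02] 36.15 0.8718951881352324 0.0 [-0.35748616  1.45078097 -0.2135923 ]
[595.4 263.6] [57.5 57.8] 9.93 1067 z 0.1474 mean [0.594 0.271 0.143]
[503.3 265.2] [58.7 57.6] 79.29 1088 z 0.1475 mean [0.502 0.273 0.143]
[506.8 356.4] [57.  58.3] 19.08 1373 z 0.1476 mean [0.506 0.364 0.144]
handle
[548.4 310.7] [113.6  12.4] 89.7 482 z 0.1038 mean [0.548 0.32  0.103]
```

Call:
carry_out:
  series: "0.001 -0.001 -0.03 0; 0 0 -0.03 0; 0 0 -0.004 0; 0 0 0 0"

```text
time: 36.7
tool_pos: [0.5775, -0.3274, 0.1103]
tcp_rot: [3.14, 0.001, 0.003]
wrist_force: [-0.6, -0.9, 0.0]
width: 0.88
grip_force: 0.0
```

Call:
carry_out:
  series: "0 0 0 0; 0 0 0 0; 0 0 0 0; 0 0 0 0; 0 0 0 0"
  jaw: -1
  grip_force: 30

```text
time: 37.33
tool_pos: [0.5779, -0.328, 0.1112]
tcp_rot: [3.14, -0.001, 0.006]
wrist_force: [-1.3, 1.9, 5.7]
width: 0.677
grip_force: 32.1
```

Call:
carry_out:
  series: "0 0 0.02 0; 0 0 0.04 0; 0 0 0.05 0; 0.001 0.01 0.04 0; 0.001 0.03 0 0; 0.0015 0.05 0 0; 0.0015 0.05 0 0; 0.0015 0.05 0 0; 0.0015 0.05 0 0; 0.0015 0.05 0 0; 0.0015 0.05 0 0; 0.0015 0.05 0 0; 0.0015 0.05 0 0; 0.0015 0.05 0 0; 0.0015 0.05 0 0; 0.0015 0.05 0 0; 0.0015 0.05 0 0; 0 0.03 0 0; 0 0.011 0 0; 0 0 0 0"

```text
time: 39.83
tool_pos: [0.5963, 0.3536, 0.2589]
tcp_rot: [3.141, 0.001, 0.001]
wrist_force: [-0.4, -0.1, -0.4]
width: 0.681
grip_force: 32.5
```

```bash
python3 v.py .16 .25
```

```text
[0.59629172 0.35360614 0.25885257] [3.14123434e+00 6.16058048e-04 7.49619205e-04] 39.825 0.6810201051936983 32.45264796540141 [-0.39211742 -0.11088424 -0.38705327]
[590.9 367.3] [61.  46.6] 11.94 1280 z 0.212 mean [0.587 0.375 0.212]
handle
[548.7 310.9] [ 12.6 113.5] 0.04 485 z 0.1037 mean [0.548 0.319 0.103]
```

Call:
carry_out:
  series: "0.002 0 -0.02 0; 0 0 -0.045 0; 0 0 -0.035 0; 0 0 -0.018 0; 0 0 -0.006 0; 0 0 -0.004 0; 0 0 -0.001 0; 0 0 0 0; 0 0 0 0"

```text
time: 41.0
tool_pos: [0.5987, 0.354, 0.1302]
tcp_rot: [-3.141, 0.0, -0.002]
wrist_force: [-0.5, 0.4, 0.3]
width: 0.678
grip_force: 32.5
```

Call:
carry_out:
  series: "0 0 -0.001 0; 0 0 -0.001 0; 0 0 0 0"

```text
time: 41.38
tool_pos: [0.5981, 0.3536, 0.127]
tcp_rot: [3.141, -0.001, -0.001]
wrist_force: [-0.8, -0.7, -1.1]
width: 0.682
grip_force: 32.5
```

Call:
carry_out:
  series: "0 0 -0.001 0; 0 0 -0.001 0; 0 0 -0.001 0; 0 0 0 0; 0 0 0 0"

```text
time: 42.0
tool_pos: [0.5988, 0.3537, 0.1264]
tcp_rot: [-3.141, 0.001, -0.002]
wrist_force: [-2.0, -1.7, 8.7]
width: 0.682
grip_force: 33.0
```

Call:
carry_out:
  series: "0 0 0 0; 0 0 0 0; 0 0 0 0; 0 0 0.03 0; 0 0 0.045 0; 0 0 0.05 0; 0 0 0.02 0; 0 -0.05 0 0; 0 -0.05 0 0; 0 -0.05 0 0; 0 -0.05 0 0; 0 -0.05 0 0; 0 -0.05 0 0; 0 0 0 0; 0 0 0 0"
  jaw: 0.75

```text
time: 43.88
tool_pos: [0.5979, 0.0538, 0.2683]
tcp_rot: [-3.141, 0.002, 0.002]
wrist_force: [0.7, -0.1, 0.6]
width: 0.878
grip_force: 0.0
```

```bash
python3 v.py .12 .17; python3 t.py; ls pics
```

```text
[0.59790841 0.0538318  0.26832388] [-3.14093223e+00  1.94198704e-03  2.29491355e-03] 43.875 0.8779895179688224 0.0 [ 0.71183263 -0.11706961  0.61382533]
[595.8 263.6] [56.8 58.8] 45.23 1065 z 0.1475 mean [0.594 0.271 0.143]
[502.5 265.2] [56.1 58.6] 7.47 1097 z 0.1474 mean [0.502 0.273 0.143]
[596.9 354.1] [58.  57.6] 79.84 1313 z 0.1477 mean [0.595 0.361 0.144]
[507.1 356.9] [57.  58.2] 5.36 1368 z 0.1476 mean [0.506 0.364 0.144]
handle
[548.7 310.6] [113.9  12.4] 89.85 484 z 0.1037 mean [0.548 0.319 0.103]
[0.59799777 0.05442737 0.26849131] [-3.14102938e+00  5.42206656e-05  1.90582958e-03] 43.925 1.6195926619422114
side
handle
[571.5 274.5] [29.6  5.5] 63.33 141 z 0.0984 mean [0.573 0.278 0.098]
[548.7 311.1] [112.6  12.4] 89.89 496 z 0.1038 mean [0.548 0.32  0.102]
[527.3 277.3] [ 3.5 25.4] 29.55 67 z 0.1013 mean [0.527 0.279 0.101]
[572.2 362.6] [30.2  5.3] 68.32 150 z 0.0983 mean [0.573 0.366 0.098]
[529.2 371.3] [ 4.5 27.1] 36.57 115 z 0.0982 mean [0.528 0.374 0.098]
rimx 0.24 0.6354 0.6386
rimx 0.37 0.4791 0.6379
0.49 [0.2836 0.4066 0.0545]
0.52 [0.3752 0.4066 0.0553]
0.58 [0.
[... 823 characters left out ...]
427 0.4039 0.0509]
0.61 [0.3188 0.331  0.0539]
tops
[ 583.3 -232.4] [24.9 26.2] 2.46 96 z 0.1316 mean [ 0.582 -0.233  0.132]
[ 575.1 -326.5] [25.2 25.6] 84.9 93 z 0.1309 mean [ 0.575 -0.327  0.131]
[ 488.1 -225.4] [39.9 40.3] 43.89 231 z 0.1349 mean [ 0.488 -0.225  0.135]
[ 481.7 -320.5] [39.7 41.5] 0.18 242 z 0.1349 mean [ 0.481 -0.319  0.134]
[ 393.3 -218.3] [26.8 25.2] 5.77 101 z 0.1312 mean [ 0.393 -0.219  0.131]
[ 385.9 -313.8] [24.5 27.5] 0.55 101 z 0.1308 mean [ 0.386 -0.314  0.131]
c0.png
s_15.8.png
s_20.1.png
s_23.8.png
s_28.2.png
s_31.6.png
s_36.1.png
s_39.8.png
s_43.9.png
side0.png
side1.png
side2.png
side_10.6.png
side_43.9.png
top0.png
top1.png
top2.png
top_10.6.png
top_43.9.png
```

All four beakers are in, the tray is home, and the tubes have not moved. One visual check before handing in.

View pics/side_43.9.png

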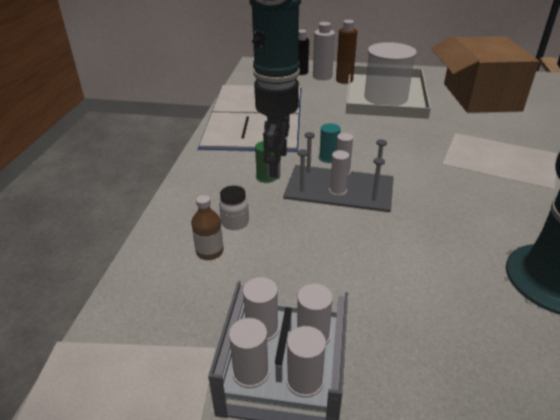

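The four beakers stand in the tray (around pixels 260,310 / 315,315 / 250,350 / 305,360). The tubes are still on their pegs at (340,170), and the bottle and jar are where they were.

```bash
python3 -c "
from workcell import bot
print(bot.finish_job())"
```

```text
the job is handed in; nothing more can be done
None
```

I handed the job in at about 44 s: the tray is fully home on the lower rails, all four beakers stand mouth down in it, and the tubes, bottle and jar look untouched in the last images; no verdict came back.

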